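# Unlock the tool cabinet and lay out the pod chisel

## Robot

A 6-joint arm with a two-finger parallel gripper is mounted at the origin on the work surface. World frame = base frame: x ahead of the robot, y to its left, z up, the work surface at z = 0. Lengths are in m, angles in rad, forces in N, time in s.
With the tool pointing down it reaches from about 0.2 to 0.875 m from the base axis. Payload 3.4 kg.
Tool frame: the origin (TCP) lies between the finger pads; the fingertips stand 25 mm ahead of it and the grasp point (between the pads) lies 6 mm ahead of it (r.nose_length is the z of the fingertips in the tool frame, in m); z points along the fingers, y is the line along which they close (so a half turn about z gives the same grasp; the last joint's range is limited). The gripper opens to 94 mm and grips with 3 to 60 N. Pads are 16 mm wide; open, the fingers measure 119 mm over their backs; the gripper's body (75 mm by 177 mm) begins 78 mm behind the grasp point.
Start: joints at [1.114, 0.276, 1.505, -0, 1.361, -0.121], TCP at [0.189, 0.543, 0.23] pointing down, gripper open.
Joint ranges: [-2.89, 2.89], [-0.75, 2.08], [0.22, 2.7], [-1.18, 4.32], [0.11, 2.71], [-2.7, 2.7]. Speed limits (rad/s): [2.57, 2.57, 3.14, 3.14, 3.14, 3.14].

## Interface

Orientations are given as a unit quaternion [w, x, y, z].
In Python, from plant import r, gripper_to, inverse_kinematics, vision, models, telemetry gives the robot as it stands. Calls block until the motion is done:
- r.move_to(position, orientation): joint-space move of the TCP to a pose.
- r.move_l(position, rot=None, vel=0.15, guard=None): straight line of the TCP; rot=None keeps the orientation; vel is the mean speed in m/s. With guard (N) it stops when the force on the tool has changed by that much, and returns True; else False.
- r.movej(angles): joint-space move.
- gripper_to(opening, f_grip=None): finger opening in m; f_grip is the grip in N (None keeps the last); returns when the fingers have stopped.
- r.hold(seconds).
- inverse_kinematics(position, orientation): joint angles nearest the present ones, or None.
- vision.snapshot(name): name is "side" or "top" or "wrist"; returns the picture (420x560x3 uint8, red, green, blue); there is no depth.
- vision.get_calibration(name): a dict with "fx", "fy", "cx", "cy" (pixels), "position" and "orientation" of the camera in the world. Camera axes: x right, y down, z forward; pixel columns grow to the right and rows downward; lengths in m; the calibration is good to about 2 mm. A picture is of the moment at which its call begins: read the wrist's pose just before it. get_calibration takes no time and is no camera call; for the wrist camera it gives the pose at the moment of the call.
A pose or a line that the arm cannot do raises r.PlanningError and nothing moves.
- r.sign_off(): hands the job in; it is judged then, once.
Trained networks look in the newest picture that a camera, given by its name, has taken for a name from the list of things; names that differ only in an ending like _2 or _b are one class to them, and where a whole thing is asked for, a point or a joint stands for the part that bears it (a point fixed in the world has none). Each returns a list of dicts, best first, with "score" (0 to 1); they miss things now and then, are a little off and sometimes report something else, mostly with a low value. They report only what shows in the picture. A call takes as long as a camera call. They do not tell look-alikes from the thing itself.
- models.boxes_of(thing, camera): "at" ([x, y, z] in m, in world coordinates, good to about 4 mm: the middle of the surface that is visible of it).
- models.regions_of(thing, camera): "pixels" (420x560 bool, what is visible of it).
- models.mark_of(thing, camera): "at" ([x, y, z] in m, in world coordinates, good to about 4 mm: a listed point, or the origin of a listed thing).
Readings, each from a call of its own:
- telemetry.current_t(): time.
- telemetry.current_joints(): joint angles.
- telemetry.current_dq(): joint speeds.
- telemetry.current_joint_efforts(): joint torques, N m.
- telemetry.current_ee_pos(): TCP position.
- telemetry.current_tool_rot(): TCP orientation.
- telemetry.current_wrist_force(): force on the tool from outside, world axes, zero at the start.
- telemetry.current_torque(): the same for the moment, N m.
- telemetry.current_opening(): finger opening in m.
- telemetry.current_finger_force(): force on a finger pad.
Only numpy, scipy, OpenCV 4.12 (cv2) and the standard library are available. Lean on these libraries where they do the work, as an engineer would, in place of code of your own. Each camera call takes 0.05 s, during which the arm holds its last target. There are 200 camera calls.

## Task

The pod chisel is locked away. Take the key with the square head from the wooden key stand, push it fully home in the lock on top of the steel cabinet, turn it clockwise until the drawer springs open, and leave the key in the lock. Then take the chisel out of the drawer and lay it gently, flat, in the empty baking tray; leave the other two keys, the bottle, the jar, the cacao pod and the ladle where they are.

Things in the scene. Friction and masses are not known exactly. Their poses are not given: they have to be found in the camera images.
- square_key_bow (a point): The key to use, steel, 92 mm long, 90 g, standing upright (tip down) in one of the three slots of the key stand, its collar resting on the stand. This point is the centre of its flat square head: 8 mm thick (along the key's x), 40 mm wide (y), 50 mm tall (z, up the key). The collar's underside is 31 mm below this point, its top 25 mm below.
- square_key_tip (a point): Tip of that key, 67 mm below the head's centre. The flat bit is the lowest 20 mm: 5 mm thick (x), 16 mm wide (y, like the head), its foot tapered over 2 mm; then 16 mm of round neck, 7 mm across, up to the collar, which is 36 mm across and 6 mm thick, its underside 36 mm above the tip. It works either way round (half-turn symmetric about z).
- round_key_bow (a point): Another key with a round disc head 50 mm across, 8 mm thick, in another slot of the stand; it does not fit. Point at the head's centre. Leave it.
- tee_key_bow (a point): Another key with a T-shaped head (crossbar 50 mm long, 10 mm thick), in another slot of the stand; it does not turn the lock. Point on its stem, 67 mm above its tip. Leave it.
- key_stand: Fixed wooden block 60 x 190 x 50 mm (x, y, z), origin at the centre of its underside; three slots in its top, in a row along its y at -56, 0 and +56 mm, each 27 mm long (along y), 11 mm wide, 42 mm deep. The keys' heads stand with their width roughly along the stand's y. It may be left or right of the cabinet.
- keyhole (a point): Centre of the keyway's mouth, level with the cabinet's flat top (z = 115 mm), framed by a thin brass plate; axes are the cabinet's (z up). A vertical slot 19 mm long (y) and 8 mm wide (x), 1.5 mm chamfer, through the 12 mm top into the lock's plug. The key goes in, width along y, until its collar lies on the top: square_key_bow is then 31 mm above this point.
- plug (a joint): Turn of the lock's plug in rad: 0 locked, grows clockwise seen from above, stops at 1.3, stays where left. The key can turn only within 3 mm of fully home, and once turned cannot be pulled out. It has about 0.2 rad of play in the plug and slight friction (under 0.15 N m). At about 0.8 the hidden bolt lets the drawer go; turn the key about 1.3 rad in all.
- drawer (a joint): Drawer travel in m: 0 shut, 0.15 fully open. While locked it moves 2 mm at most. Once released a spring drives it fully open (8 N, 1 to 2 s) towards the cabinet's -x side (the robot). Its side walls' top edges are 53 mm over the table, its front panel's 66 mm.
- cabinet_top (a point): Centre of the top of the steel cabinet (fixed), 200 x 240 x 115 mm (x, y, z); drawer in the lower half of its -x face, with a small bar handle; lock at x = -50, y = -65 mm from this point. A glass jar stands on the +y half.
- drawer_floor (a point): Centre of the drawer's inner floor (moves with it), 12 mm above the table. Inside it measures 152 mm (x) by 214 mm (y), walls 41 mm high; fully open, its rear wall stands nearly level with the cabinet's front.
- chisel_grip (a point): The pod chisel, flat in the drawer, hidden until it opens; may slide a little then. Point: centre of its wooden handle, half-way up. Handle 105 mm long (x), 26 wide (y), 22 tall (z); the steel blade goes on along +x to 113 mm from this point, 18 wide, 4 thick, at mid-height. Lies roughly along the cabinet's y, blade to +y. Centre of mass about 8 mm towards the blade. 120 g.
- chisel: The same chisel: its origin is at the centre of the underside of the handle, axes as for chisel_grip.
- tray_floor (a point): Centre of the inner floor of the empty aluminium baking tray (fixed), 3 mm above the table; the tray is 250 x 170 mm (x, y), walls 3 mm thick, 20 mm high from the table. On the other side of the cabinet from the key stand.
- bottle_mid (a point): Middle (half-way up) of a glass bottle, 58 mm across, 200 mm tall, standing near the key stand. Leave it.
- jar_mid (a point): Middle of a glass jar, 56 mm across, 85 mm tall, standing on the cabinet. Leave it.
- pod_center (a point): Middle of a cacao pod, 152 mm long, 75 mm thick, lying on the table. Leave it.
- ladle_cup (a point): Middle of the cup (80 mm across, 28 mm high) of a black ladle lying on the table, its handle 170 mm along its -x. Leave it.
Things that resemble listed ones, but are neither listed nor needed, are in the scene too. What is shaped like the part that bears square_key_bow but green is not meant.

How it is judged:
By the outcome, as a careful person would: the job done as asked, in the order asked, and still so for the second after the job is handed in, with the robot touching nothing.
It also fails if it takes over 72 s, if anything falls off the work surface, if the arm or the gripper's body presses on something with over 40 N, if the wrist force passes 120 N, or if a joint passes its speed limit or range.

## Working session

There is one attempt and no reset: what is moved stays moved. The work goes in short steps, each a Python script; the robot and the scene stay as the last script left them, time stands still between calls to the robot, and variables do not carry over. Pictures are saved under pics/ and viewed, at most 11 in all, crops included, and the job is handed in when it is done.

```bash
ls; mkdir -p pics
cat > h.py <<'E'
import numpy as np, cv2
from plant import r, gripper_to, inverse_kinematics, vision, models, telemetry as T
from scipy.spatial.transform import Rotation as R
def snap(c,f=None):
    im=vision.snapshot(c)
    if f: cv2.imwrite('pics/'+f,im[:,:,::-1])
    return im
def down(yaw): # tool z down, tool y (closing) along world angle yaw
    y=np.array([np.cos(yaw),np.sin(yaw),0]);z=np.array([0,0,-1.]);x=np.cross(y,z)
    q=R.from_matrix(np.c_[x,y,z]).as_quat(); return [q[3],q[0],q[1],q[2]]
def cam(c):
    k=vision.get_calibration(c);q=k['orientation'];return k,R.from_quat([q[1],q[2],q[3],q[0]]).as_matrix()
def proj(c,p):
    k,M=cam(c);v=M.T@(np.array(p)-k['position']);return k['fx']*v[0]/v[2]+k['cx'],k['fy']*v[1]/v[2]+k['cy']
def unproj(c,uv,z):
    k,M=cam(c);d=M@np.array([(uv[0]-k['cx'])/k['fx'],(uv[1]-k['cy'])/k['fy'],1]);p=np.array(k['position']);return p+d*(z-p[2])/d[2]
E
python3 - <<'E'
from h import *
a=snap('top');b=snap('side')
cv2.imwrite('pics/a.png',a[:,:,::-1]);cv2.imwrite('pics/b.png',b[:,:,::-1])
for c in('top','side'):
  print(c,{k:np.round(v,3) for k,v in vision.get_calibration(c).items()})
  for n in 'square_key_bow round_key_bow tee_key_bow key_stand keyhole cabinet_top tray_floor bottle_mid jar_mid pod_center ladle_cup'.split():
    print(n,[(np.round(d['at'],3).tolist(),round(d['score'],2),np.round(proj(c,d['at'])).tolist()) for d in models.mark_of(n,c)][:4])
print(T.current_t())
E
```

```text
pics
top {'fx': np.float64(396.308), 'fy': np.float64(396.308), 'cx': np.float64(277.644), 'cy': np.float64(205.939), 'position': array([0.402, 0.003, 1.035]), 'orientation': array([ 0.008, -0.702,  0.712, -0.028])}
square_key_bow [([0.446, -0.375, 0.081], 0.61, [422.0, 206.0]), ([0.405, -0.281, 0.066], 0.48, [382.0, 223.0])]
round_key_bow [([0.501, -0.368, 0.085], 0.78, [419.0, 183.0])]
tee_key_bow [([0.553, -0.367, 0.081], 0.49, [417.0, 162.0])]
key_stand [([0.497, -0.37, 0.002], 0.73, [408.0, 188.0]), ([0.252, -0.284, 0.039], 0.69, [382.0, 284.0])]
keyhole [([0.592, -0.014, 0.116], 0.73, [273.0, 145.0])]
cabinet_top [([0.656, 0.046, 0.114], 0.9, [247.0, 118.0])]
tray_floor [([0.481, 0.369, 0.004], 0.59, [124.0, 198.0]), ([0.652, 0.043, 0.113], 0.35, [248.0, 120.0])]
bottle_mid [([0.648, -0.366, 0.097], 0.77, [418.0, 122.0]), ([0.553, -0.369, 0.08], 0.65, [418.0, 162.0]), ([0.499, -0.372, 0.003], 0.42, [408.0, 187.0])]
jar_mid [([0.69, 0.109, 0.16], 0.97, [218.0, 98.0])]
pod_center [([0.249, -0.28, 0.04], 0.72, [380.0, 285.0])]
ladle_cup []
side {'fx': np.float64(448.127), 'fy': np
[... 367 characters left out ...]
, -0.368, 0.077], 0.88, [374.0, 298.0]), ([0.692, 0.104, 0.155], 0.71, [343.0, 172.0])]
key_stand [([0.499, -0.374, 0.002], 0.9, [349.0, 331.0])]
keyhole [([0.596, -0.012, 0.114], 0.79, [328.0, 206.0])]
cabinet_top [([0.652, 0.044, 0.117], 0.63, [338.0, 193.0])]
tray_floor [([0.483, 0.367, 0.003], 0.58, [255.0, 189.0]), ([0.251, 0.293, 0.017], 0.32, [192.0, 204.0])]
bottle_mid [([0.642, -0.37, 0.099], 0.78, [411.0, 283.0])]
jar_mid [([0.693, 0.105, 0.154], 0.89, [343.0, 172.0]), ([0.503, -0.373, -0.0], 0.18, [350.0, 331.0])]
pod_center [([0.253, -0.284, 0.036], 0.56, [230.0, 316.0])]
ladle_cup [([0.252, 0.293, 0.018], 0.75, [193.0, 204.0]), ([0.643, -0.369, 0.101], 0.38, [411.0, 282.0])]
1.2
```

View pics/a.png

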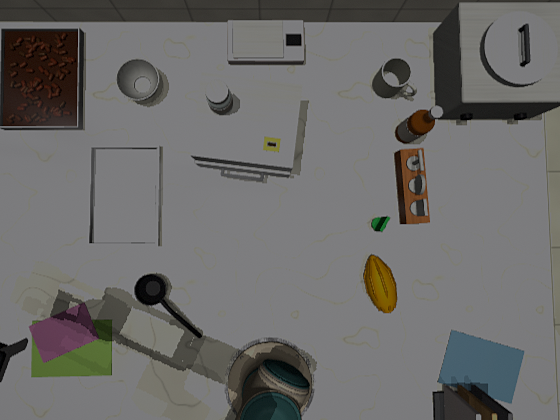

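View pics/b.png

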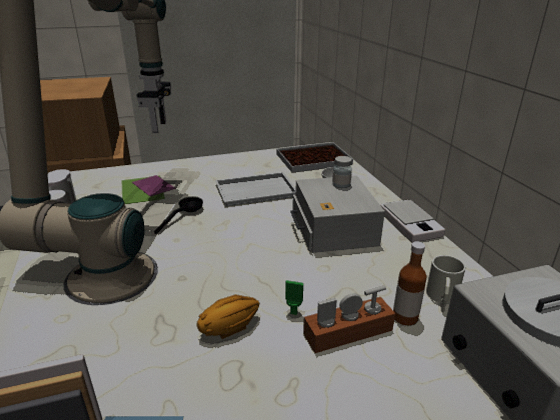

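The steel key in the stand's near slot, at side (328,309) and top (422,206), fits square_key_bow. The green square-headed piece at side (294,291) and top (380,223) is the decoy. The round key is at side (351,302) and the tee key at (374,298). I'll go above the steel square key and confirm it with the wrist camera.

Run:
```python
from h import *
k=np.array([.594,-.013])
for y in (-86,94,-8.4,171.6,-8.4-75,171.6-75):
  p=[.446,-.374,.26] if y in(-86,94) else [.594,-.013,.15]
  q=inverse_kinematics(p,down(np.radians(y)));print(y,None if q is None else np.round(q,2))
r.move_l([.25,.5,.30],vel=.3)
r.move_to([.446,-.374,.26],down(np.radians(94)))
print(T.current_t(),T.current_ee_pos())
snap('wrist','w1.png')
for n in 'square_key_bow round_key_bow tee_key_bow key_stand'.split():
    print(n,[(np.round(d['at'],4).tolist(),round(d['score'],2),np.round(proj('wrist',d['at'])).tolist()) for d in models.mark_of(n,'wrist')][:4])
```

```text
-86 [-0.82  0.27  1.44 -0.    1.43  0.68]
94 [-0.82  0.27  1.44 -0.    1.43 -2.46]
-8.4 [-0.14  0.36  1.59 -0.    1.19  0.01]
171.6 None
-83.4 [-0.14  0.36  1.59 -0.    1.19  1.32]
96.6 [-0.14  0.36  1.59 -0.    1.19 -1.82]
4.8333 [ 0.44644351 -0.37341431  0.26009464]
square_key_bow [([0.4404, -0.3715, 0.0768], 0.76, [282.0, 189.0]), ([0.4027, -0.2793, 0.0656], 0.76, [371.0, 158.0]), ([0.2521, -0.2803, 0.0356], 0.57, [384.0, 7.0])]
round_key_bow [([0.4945, -0.3727, 0.0806], 0.76, [278.0, 237.0])]
tee_key_bow [([0.5542, -0.3712, 0.0831], 0.56, [276.0, 286.0])]
key_stand [([0.5018, -0.3712, -0.0005], 0.8, [279.0, 220.0])]
```

View pics/w1.png

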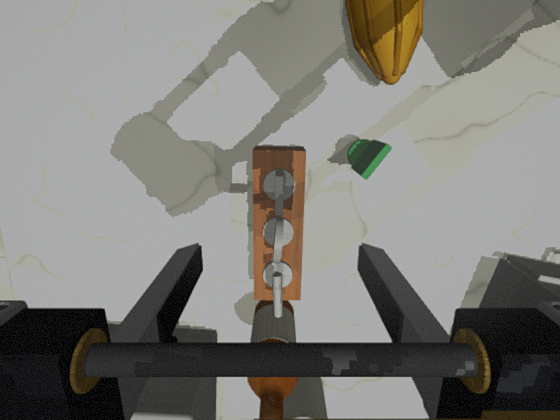

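The wrist view shows the stand with the square key at (280,188), the round key at (278,232), the tee key at (277,275), and the green decoy on the table at (370,158). I'll enlarge the square key to confirm it and get its yaw.

Run:
```python
from h import *
im=cv2.imread('pics/w1.png');cv2.imwrite('pics/c1.png',cv2.resize(im[140:310,230:330],None,fx=6,fy=3.5*1,interpolation=cv2.INTER_CUBIC) if 0 else cv2.resize(im[140:290,225:335],None,fx=4,fy=4,interpolation=cv2.INTER_CUBIC))
im=snap('wrist')
m=max(models.regions_of('square_key_bow','wrist'),key=lambda d:d['score']*(d['pixels'][150:215,240:320].sum()>50))['pixels']
ys,xs=np.nonzero(m);print(xs.min(),xs.max(),ys.min(),ys.max(),m.sum())
for y in range(ys.min(),ys.max()+1,2):
  q=np.nonzero(m[y])[0];print(y,q.min(),q.max(),end='; ')
k,M=cam('wrist');print(k['position'],M[:,2],k['fx'])
print(unproj('wrist',(280,190),.106),unproj('wrist',(280,170),.106))
```

```text
263 294 168 215 932
168 276 282; 170 272 286; 172 269 289; 174 267 291; 176 266 292; 178 265 293; 180 264 294; 182 264 294; 184 264 294; 186 264 294; 188 264 294; 190 264 293; 192 265 292; 194 267 291; 196 268 289; 198 271 287; 200 274 283; 202 275 282; 204 275 282; 206 275 282; 208 275 282; 210 275 282; 212 275 282; 214 275 282; [ 0.36072647 -0.38032374  0.41356011] [ 0.28976664  0.02063935 -0.95687476] 324.54662742230784
[ 0.43483422 -0.3747849   0.106     ] [ 0.41525142 -0.37617583  0.106     ]
```

View pics/c1.png

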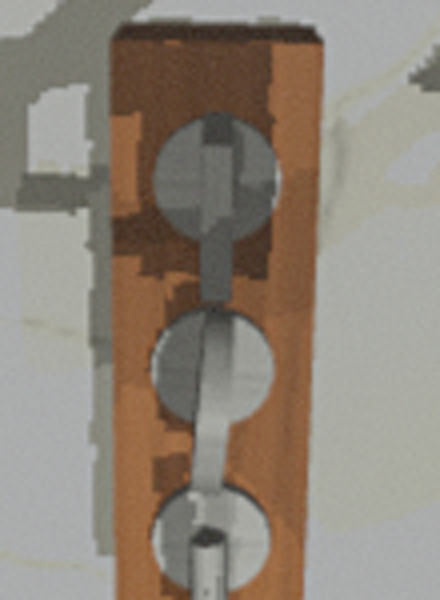

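Run:
```python
from h import *
for uv in [(279.3,193),(278.7,214.5)]: print(unproj('wrist',uv,.106))
for uv in [(279.5,182.5)]: print('collar',unproj('wrist',uv,.056))
for p in [(.425,-.374,.056),(.465,-.374,.106),(.425,-.374,.106)]: print(proj('wrist',p))
m=cv2.imread('pics/w1.png')
for y in range(192,214,4): print(y,m[y,268:292].sum(1))
```

```text
[ 0.43788215 -0.37525333  0.106     ]
[ 0.45991851 -0.37430093  0.106     ]
collar [ 0.43828675 -0.37505826  0.056     ]
(np.float64(281.29053139910553), np.float64(170.88121609695202))
(np.float64(278.6460889577312), np.float64(219.34286471410158))
(np.float64(281.53401264425196), np.float64(180.15403186204261))
192 [260 275 261 262 263 272 254 285 310 309 314 317 314 323 301 274 244 249
 258 253 239 264 257 247]
196 [229 247 255 246 249 244 249 300 313 291 271 247 244 238 245 253 267 251
 259 264 250 244 207 165]
200 [175 186 192 162 178 183 186 235 241 258 239 247 239 248 239 203 187 165
 176 156 160 172 170 179]
204 [211 204 201 178 175 178 175 247 243 253 261 245 248 251 245 187 182 141
 176 179 162 166 165 171]
208 [286 310 285 275 225 204 180 226 250 249 253 262 243 247 245 190 198 174
 190 172 162 163 162 177]
212 [230 183 192 190 182 189 186 233 252 241 246 242 245 244 246 266 271 264
 265 272 267 268 276 291]
```

Run:
```python
from h import *
q=down(np.radians(92.5))
gripper_to(.05)
r.move_l([.441,-.375,.15],rot=q,vel=.2)
print(r.move_l([.441,-.375,.09],vel=.1,guard=8), T.current_ee_pos())
gripper_to(0,f_grip=40)
print(T.current_opening(),T.current_finger_force(),T.current_wrist_force())
r.move_l([.441,-.375,.20],vel=.12)
print(T.current_opening(),T.current_wrist_force(),T.current_torque(),T.current_t())
snap('wrist','w2.png')
print([(np.round(d['at'],4).tolist(),round(d['score'],2),np.round(proj('wrist',d['at'])).tolist()) for n in('square_key_bow','square_key_tip') for d in models.mark_of(n,'wrist')])
# on to the lock
r.move_to([.585,-.10,.28],down(np.radians(-8.4)))
print(T.current_t(),T.current_ee_pos());snap('wrist','w3.png');snap('side','s3.png')
for n in('square_key_bow','square_key_tip','keyhole','cabinet_top'):
  for c in('wrist','side'): print(n,c,[(np.round(d['at'],4).tolist(),round(d['score'],2),np.round(proj(c,d['at'])).tolist()) for d in models.mark_of(n,c)])
```

```text
False [ 0.4414388  -0.37545008  0.09066261]
0.007975481895938523 39.998213052749634 [-1.18210778 -0.55667712  1.01678211]
0.00758550818822202 [-0.39247631 -0.37794994 -1.6891232 ] [ 0.00541403 -0.05742011 -0.02239034] 9.25
[([0.4392, -0.3739, 0.1874], 0.85, [282.0, 267.0]), ([0.403, -0.2795, 0.0656], 0.57, [388.0, 172.0]), ([0.4367, -0.3721, 0.1272], 0.8, [284.0, 226.0])]
11.3833 [ 0.58483031 -0.10035207  0.2797596 ]
square_key_bow wrist [([0.5833, -0.098, 0.2696], 0.74, [277.0, 265.0]), ([0.4004, -0.2818, 0.0671], 0.71, [163.0, 337.0])]
square_key_bow side [([0.4015, -0.2804, 0.0664], 0.67, [293.0, 291.0]), ([0.5838, -0.1075, 0.2666], 0.49, [342.0, 169.0])]
square_key_tip wrist [([0.5769, -0.1027, 0.2056], 0.7, [270.0, 233.0]), ([0.3981, -0.2791, -0.0041], 0.63, [177.0, 305.0])]
square_key_tip side [([0.5866, -0.1029, 0.2052], 0.77, [340.0, 191.0]), ([0.4045, -0.2834, 0.0027], 0.64, [295.0, 313.0])]
keyhole wrist [([0.5918, -0.0112, 0.1194], 0.71, [273.0, 105.0])]
keyhole side [([0.5967, -0.0125, 0.1153], 0.67, [328.0, 205.0])]
cabinet_top wrist [([0.6457, 0.0486, 0.115], 0.64, [324.0, 25.0])]
cabinet_top side [([0.6495, 0.0415, 0.1166], 0.94, [338.0, 194.0])]
```

View pics/w3.png

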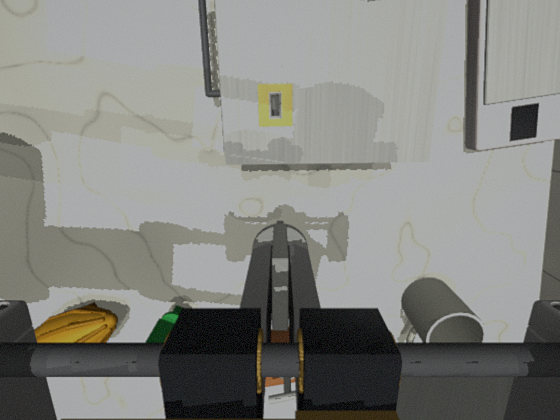

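Run:
```python
from h import *
im=cv2.imread('pics/w3.png');h=cv2.cvtColor(im,cv2.COLOR_BGR2HSV)
m=((h[...,0]>20)&(h[...,0]<40)&(h[...,1]>100)).astype(np.uint8);m[:60]=0;m[150:]=0;m[:,:230]=0;m[:,330:]=0
c=max(cv2.findContours(m,0,1)[0],key=cv2.contourArea)
rc=cv2.minAreaRect(c);b=cv2.boxPoints(rc);print(rc)
P=np.array([unproj('wrist',p,.115)[:2] for p in b]);print(P,P.mean(0))
for i in range(4):d=P[(i+1)%4]-P[i];print(np.linalg.norm(d),np.degrees(np.arctan2(d[1],d[0])))
g=cv2.cvtColor(im,cv2.COLOR_BGR2GRAY);x,y,w,hh=cv2.boundingRect(c)
s=g[y+3:y+hh-3,x+3:x+w-3]<100
ys,xs=np.nonzero(s);print('slot',xs.min()+x+3,xs.max()+x+3,ys.min()+y+3,ys.max()+y+3,s.sum(),unproj('wrist',(xs.mean()+x+3,ys.mean()+y+3),.115))
e=T.current_ee_pos()
print('exp bow',proj('wrist',e+[0,0,-.0085]),'collar c',proj('wrist',e+[0,0,-.0345]),'tip',proj('wrist',e+[0,0,-.0755]))
a=cv2.resize(im[210:300,220:340],None,fx=5,fy=5);s=cv2.imread('pics/s3.png');b=cv2.resize(s[140:230,310:350],None,fx=5,fy=5)
cv2.imwrite('pics/c3.png',np.hstack([a[:450],b[:450]]))
print('side exp',[proj('side',e+[0,0,-z]) for z in(.0085,.0345,.0755)])
```

```text
((274.4999694824219, 104.49998474121094), (40.99999237060547, 32.99999237060547), 90.0)
[[ 0.58055637  0.00937922]
 [ 0.61054754  0.00496588]
 [ 0.60559232 -0.03119944]
 [ 0.57454098 -0.02662594]] [ 0.5928093  -0.01087007]
0.03031415542403262 -8.371261947004676
0.03650321518346873 -97.80185980205732
0.03138634210844198 171.62124387746508
0.036504201515539375 80.51517723097196
slot 271 280 94 115 145 [ 0.59319899 -0.01098236  0.115     ]
exp bow (np.float64(280.6978805300771), np.float64(269.67358670424017)) collar c (np.float64(280.53424059260175), np.float64(250.31790136139418)) tip (np.float64(280.3441486233639), np.float64(227.8334125530018))
side exp [(np.float64(341.2472959494676), np.float64(166.26268516530854)), (np.float64(340.5164651534183), np.float64(175.88350743695224)), (np.float64(339.39734067860525), np.float64(190.6159157183589))]
```

View pics/c3.png

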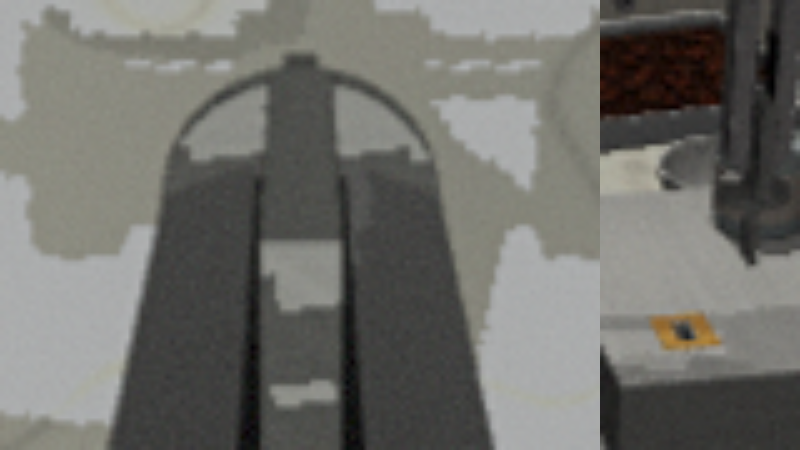

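Run:
```python
from h import *
e=T.current_ee_pos();a=np.radians(-8.4);Y=np.array([-np.sin(a),np.cos(a),0])
for o in(-.004,-.002,0,.002,.004):
  print(o,'rim top',np.round(proj('wrist',e+Y*(o+.018)+[0,0,-.0325]),1),'rim bot',np.round(proj('wrist',e+Y*(o+.018)+[0,0,-.0385]),1),'tip',np.round(proj('wrist',e+Y*(o+.008)+[0,0,-.0735]),1),'headtop near',np.round(proj('wrist',e+Y*(o+.02)+[0,0,-.0335+.05]),1))
im=cv2.imread('pics/w3.png').astype(int).sum(2);print([(y,im[y,276:284].mean().round()) for y in range(214,264,1)]);print([(y,im[y,265:272].mean().round()) for y in range(218,232)])
```

```text
-0.004 rim top [280.6 230.6] rim bot [280.5 227.2] tip [280.4 223.7] headtop near [281.  263.8]
-0.002 rim top [280.6 227.5] rim bot [280.5 224.2] tip [280.4 221.1] headtop near [281.  259.9]
0 rim top [280.6 224.4] rim bot [280.5 221.2] tip [280.4 218.6] headtop near [281.  255.9]
0.002 rim top [280.6 221.3] rim bot [280.5 218.2] tip [280.4 216. ] headtop near [281.  251.9]
0.004 rim top [280.6 218.2] rim bot [280.6 215.1] tip [280.4 213.4] headtop near [281.  247.9]
[(214, np.float64(375.0)), (215, np.float64(370.0)), (216, np.float64(368.0)), (217, np.float64(380.0)), (218, np.float64(387.0)), (219, np.float64(400.0)), (220, np.float64(342.0)), (221, np.float64(250.0)), (222, np.float64(222.0)), (223, np.float64(225.0)), (224, np.float64(230.0)), (225, np.float64(237.0)), (226, np.float64(234.0)), (227, np.float64(233.0)), (228, np.float64(236.0)), (229, np.float64(229.0)), (230, np.float64(235.0)), (231, np.float64(242.0)), (232, np.float64(233.0)), (233, np.float64(232.0)), (234, np.float64(237.0)), (235, np.float64(232.0)), (236, np.float64(234.0)), (237, np.float64(236.0)), (2
[... 338 characters left out ...]
51, np.float64(232.0)), (252, np.float64(231.0)), (253, np.float64(226.0)), (254, np.float64(230.0)), (255, np.float64(228.0)), (256, np.float64(222.0)), (257, np.float64(230.0)), (258, np.float64(346.0)), (259, np.float64(398.0)), (260, np.float64(418.0)), (261, np.float64(414.0)), (262, np.float64(421.0)), (263, np.float64(417.0))]
[(218, np.float64(357.0)), (219, np.float64(357.0)), (220, np.float64(367.0)), (221, np.float64(382.0)), (222, np.float64(415.0)), (223, np.float64(425.0)), (224, np.float64(391.0)), (225, np.float64(331.0)), (226, np.float64(270.0)), (227, np.float64(257.0)), (228, np.float64(298.0)), (229, np.float64(360.0)), (230, np.float64(411.0)), (231, np.float64(412.0))]
```

The plate and slot show at (275,104), and the key hangs straight with its collar centred at column 280.5. I'll move in close beside the slot for one refinement.

Run:
```python
from h import *
a=np.radians(-8.4);Y=np.array([-np.sin(a),np.cos(a),0]);H=np.array([.593,-.011,.115])
p=H-Y*.045;p[2]=.21
r.move_l(p,vel=.2)
r.hold(.2)
e=T.current_ee_pos();im=snap('wrist','w4.png')[:,:,::-1].copy();h=cv2.cvtColor(im,cv2.COLOR_BGR2HSV)
m=((h[...,0]>20)&(h[...,0]<40)&(h[...,1]>100)).astype(np.uint8);u,v=map(int,proj('wrist',H));print(u,v)
mm=np.zeros_like(m);mm[v-50:v+50,u-50:u+50]=1;m*=mm
c=max(cv2.findContours(m,0,1)[0],key=cv2.contourArea);rc=cv2.minAreaRect(c);b=cv2.boxPoints(rc);print(rc)
P=np.array([unproj('wrist',p,.115)[:2] for p in b]);print(P.mean(0))
for i in range(4):d=P[(i+1)%4]-P[i];print(np.linalg.norm(d),np.degrees(np.arctan2(d[1],d[0])))
x,y,w,hh=cv2.boundingRect(c);s=cv2.cvtColor(im,cv2.COLOR_BGR2GRAY)[y+4:y+hh-4,x+4:x+w-4]<100
ys,xs=np.nonzero(s);print('slot',xs.min()+x+4,xs.max()+x+4,ys.min()+y+4,ys.max()+y+4,s.sum(),unproj('wrist',(np.median(xs)+x+4.,(ys.min()+ys.max())/2+y+4),.115))
print(e,T.current_t());print(T.current_wrist_force())
for o in(-.002,-.001,0):print(o,proj('wrist',e+Y*(o+.018)+[0,0,-.0325]),proj('wrist',e+Y*(o+.008)+[0,0,-.0735]))
cv2.imwrite('pics/c4.png',cv2.resize(im[60:290,180:400],None,fx=2.5,fy=2.5))
```

```text
278 162
((278.00128173828125, 146.04998779296875), (15.095281600952148, 40.38737869262695), 88.56790161132812)
[0.5941899  0.00168197]
0.03047646248501901 -7.024510525897495
0.011317466709872007 -96.01910008367548
0.030883892010841595 172.98486490480153
0.01132270408892722 81.91862780789738Traceback (most recent call last):
  File "<stdin>", line 13, in <module>
    return umr_minimum(a, axis, None, out, keepdims, initial, where)
ValueError: zero-size array to reduction operation minimum which has no identity
```

Run:
```python
from h import *
a=np.radians(-8.4);Y=np.array([-np.sin(a),np.cos(a),0])
im=cv2.imread('pics/w4.png');e=T.current_ee_pos();print(e,T.current_t(),T.current_wrist_force())
for o in(-.002,-.001,0):print(o,proj('wrist',e+Y*(o+.018)+[0,0,-.0325]),proj('wrist',e+Y*(o+.008)+[0,0,-.0735]))
cv2.imwrite('pics/c4.png',cv2.resize(im[110:260,200:360],None,fx=4,fy=4,interpolation=cv2.INTER_CUBIC))
```

```text
[ 0.58715684 -0.05629482  0.21124666] 12.7 [ 0.24731861  0.94939494 -1.19407363]
-0.002 (np.float64(280.44221734694526), np.float64(227.48701208543216)) (np.float64(280.1212625946381), np.float64(221.0997582842455))
-0.001 (np.float64(280.44289860583797), np.float64(225.94140212264506)) (np.float64(280.1214366223845), np.float64(219.81823427505236))
0 (np.float64(280.4435818633213), np.float64(224.3912578464355)) (np.float64(280.12161107078396), np.float64(218.53361261538558))
```

View pics/c4.png

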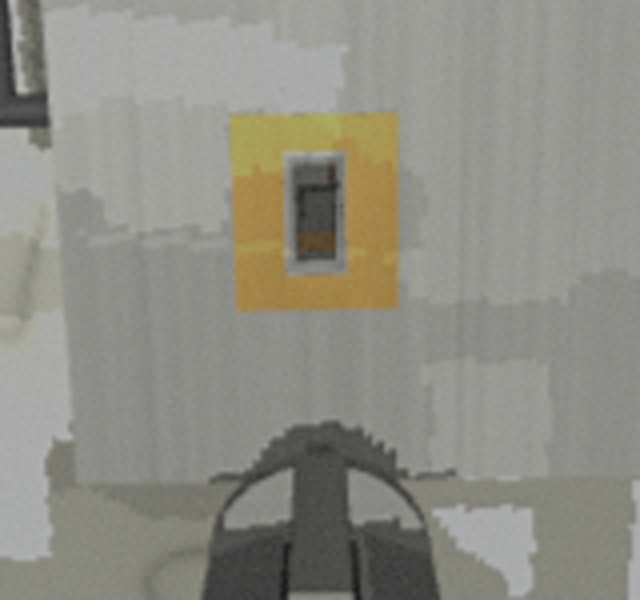

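The brass slot mouth is centred at about (278.8,163.3). The key is below it, tip end near (280,220) and aligned with the slot.

```bash
cat > p.py <<'E'
from h import *
f=lambda u,v:unproj('wrist',(200+u/4-.4,110+v/4-.4),.115)
E
python3 - <<'E'
from p import *
a=f(315.5,152);b=f(316,274);d=a-b;print('slot',f(315.5,213),np.linalg.norm(d),np.degrees(np.arctan2(-d[0],d[1])))
a=f(314,114);b=f(317.5,310);d=a-b;print('plate',(a+b)/2,np.linalg.norm(d),np.degrees(np.arctan2(-d[0],d[1])))
a=f(234,212);b=f(398,212);d=b-a;print(np.linalg.norm(d),np.degrees(np.arctan2(d[1],d[0])))
im=cv2.imread('pics/w4.png').astype(int).sum(2);print([(y,im[y,277:284].mean().round()) for y in range(210,232)],[(y,im[y,266:272].mean().round()) for y in range(222,236)])
q=T.current_tool_rot();print(q,down(np.radians(-8.4)))
print(T.current_joints())
E
```

```text
slot [ 0.5926692  -0.01097943  0.115     ] 0.02356387770551203 -8.239134447099431
plate [ 0.59269161 -0.01120613  0.115     ] 0.037856351803781406 -7.452149697491519
0.03160408304134874 -8.443844575548988
[(210, np.float64(416.0)), (211, np.float64(416.0)), (212, np.float64(416.0)), (213, np.float64(417.0)), (214, np.float64(420.0)), (215, np.float64(361.0)), (216, np.float64(269.0)), (217, np.float64(244.0)), (218, np.float64(246.0)), (219, np.float64(244.0)), (220, np.float64(227.0)), (221, np.float64(199.0)), (222, np.float64(185.0)), (223, np.float64(204.0)), (224, np.float64(223.0)), (225, np.float64(229.0)), (226, np.float64(223.0)), (227, np.float64(232.0)), (228, np.float64(225.0)), (229, np.float64(233.0)), (230, np.float64(225.0)), (231, np.float64(231.0))] [(222, np.float64(264.0)), (223, np.float64(246.0)), (224, np.float64(242.0)), (225, np.float64(231.0)), (226, np.float64(218.0)), (227, np.float64(245.0)), (228, np.float64(306.0)), (229, np.float64(381.0)), (230, np.float64(408.0)), (231, np.float64(408.0)), (232, np.float64(404.0)), (233, np.float64(410.0)), (234, np.float64(413.0)), (235, np.float64(408.0))]
[1.04434216e-03 7.57233937e-01 6.53142573e-01 6.73301248e-04] [np.float64(0.0), np.float64(0.7569950556517564), np.float64(0.6534206039901055), np.float64(0.0)]
[-2.13402061e-01  3.07854508e-01  1.50687042e+00 -1.86942402e-04
  1.32438920e+00 -6.60159128e-02]
```

Run:
```python
from h import *
a=np.radians(-8.3);Y=np.array([-np.sin(a),np.cos(a),0]);H=np.array([.5927,-.011,.115])+.001*Y
q=down(a)
r.move_l([H[0],H[1],.202],rot=q,vel=.1);r.hold(.2)
e=np.array(T.current_ee_pos());print(e-H)
c=2*H[:2]-e[:2] if np.abs(e[:2]-H[:2]).max()<.003 else H[:2]
print(r.move_l([c[0],c[1],.1555],vel=.03,guard=12),T.current_ee_pos(),T.current_wrist_force(),T.current_torque(),T.current_opening(),T.current_t())
```

```text
[ 4.24661578e-05 -5.05311125e-04  8.71232572e-02]
False [ 0.59303614 -0.00953524  0.15562403] [ 0.67330966 -0.0470297  -1.52986479] [-0.10311411 -0.21841203  0.01773666] 0.007983715013138252 15.2167
```

Down without resistance. I'll seat it with a light press, then turn with the last joint.

Run:
```python
from h import *
e=np.array(T.current_ee_pos())
print(r.move_l([.5927,-.0105,.1515],vel=.02,guard=8),T.current_ee_pos(),T.current_wrist_force())
z=T.current_ee_pos()[2]
r.move_l([.5927,-.0105,z-.0005],vel=.02)
q=np.array(T.current_joints())
for i in range(1,10):
  t=q.copy();t[5]+=.15*i;r.movej(t)
  print(i,np.round(T.current_joints()[5]-q[5],3),np.round(T.current_torque(),3),np.round(T.current_wrist_force(),1),np.round(T.current_t(),2))
snap('top','t5.png')
for n in('drawer_floor','chisel_grip','chisel','square_key_bow'): print(n,[(np.round(d['at'],4).tolist(),round(d['score'],2)) for d in models.mark_of(n,'top')])
```

```text
True [ 0.59305964 -0.00971531  0.15506152] [-0.38543954  0.78473409  3.9204796 ]
1 0.147 [-0.16  -0.079 -0.032] [2.3 0.4 1.8] 15.94
2 0.295 [-0.547 -0.418  0.079] [ 2.2 -2.3  0.1] 16.21
3 0.444 [-0.734 -0.533  0.095] [ 2.7 -3.1  0.1] 16.48
4 0.594 [-0.943 -0.685  0.057] [ 2.6 -4.  -0.6] 16.74
5 0.745 [-0.956 -0.645  0.103] [ 3.9 -3.4 -0.6] 17.01
6 0.895 [-0.944 -0.572  0.102] [ 2.9 -3.7 -0.8] 17.27
7 1.045 [-0.909 -0.583  0.015] [ 3.5 -4.1 -0.5] 17.54
8 1.195 [-0.869 -0.648  0.05 ] [ 2.9 -3.7 -1. ] 17.81
9 1.345 [-0.813 -0.542  0.045] [ 3.9 -3.5 -0.9] 18.08
drawer_floor [([0.5376, 0.0582, 0.0077], 0.74)]
chisel_grip [([0.52, 0.0226, 0.0181], 0.9)]
chisel [([0.5153, 0.022, 0.0131], 0.71)]
square_key_bow [([0.596, -0.0168, 0.1474], 0.6), ([0.4021, -0.2852, 0.0667], 0.58)]
```

Run:
```python
from h import *
gripper_to(.045)
r.move_l([.5931,-.0097,.22],vel=.2)
a=np.radians(-8.4)
r.move_to([.47,.06,.28],down(a))
snap('top','t6.png');im=snap('wrist','w6.png')
for c in('top','wrist'):
  for n in('drawer_floor','chisel_grip','chisel','square_key_bow','cabinet_top'): print(c,n,[(np.round(d['at'],4).tolist(),round(d['score'],2),np.round(proj(c,d['at'])).tolist()) for d in models.mark_of(n,c)])
print(T.current_t(),T.current_ee_pos())
```

```text
top drawer_floor [([0.5931, -0.0129, 0.1184], 0.66, [272.0, 144.0])]
top chisel_grip []
top chisel []
top square_key_bow [([0.4038, -0.2781, 0.0646], 0.63, [381.0, 224.0]), ([0.5976, -0.0127, 0.1465], 0.38, [273.0, 139.0])]
top cabinet_top [([0.6547, 0.0441, 0.1111], 0.97, [248.0, 119.0])]
wrist drawer_floor [([0.4852, 0.0692, 0.0102], 0.67, [290.0, 169.0]), ([0.4669, 0.0273, 0.018], 0.17, [281.0, 203.0])]
wrist chisel_grip [([0.4668, 0.0299, 0.0195], 0.65, [281.0, 201.0])]
wrist chisel [([0.4678, 0.029, 0.0135], 0.85, [282.0, 200.0])]
wrist square_key_bow [([0.5904, -0.0103, 0.1432], 0.92, [412.0, 256.0]), ([0.4019, -0.2806, 0.0659], 0.59, [268.0, 417.0])]
wrist cabinet_top [([0.6489, 0.0499, 0.1161], 0.61, [459.0, 182.0])]
21.275 [0.47002442 0.05998847 0.28001837]
```

View pics/w6.png

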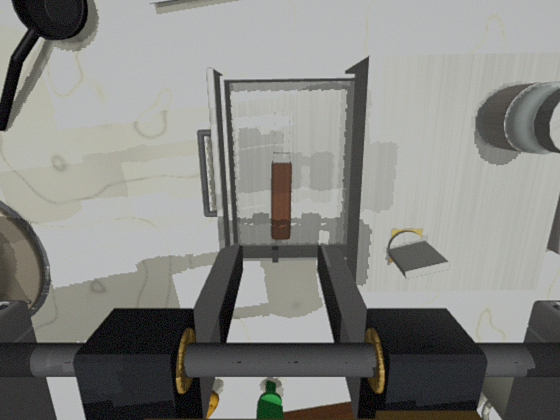

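The drawer is fully open and the key is still in the lock at (412,256). The chisel lies in the drawer, handle at (282,201), blade up-image towards +y. I'll get its axis from the handle colour and grasp it.

Run:
```python
from h import *
im=cv2.imread('pics/w6.png');h=cv2.cvtColor(im,cv2.COLOR_BGR2HSV)
m=((h[...,1]>90)&((h[...,0]<15)|(h[...,0]>170))).astype(np.uint8);m[:150]=0;m[245:]=0;m[:,:255]=0;m[:,310:]=0
c=max(cv2.findContours(m,0,1)[0],key=cv2.contourArea);rc=cv2.minAreaRect(c);b=cv2.boxPoints(rc);print(rc)
P=np.array([unproj('wrist',p,.034)[:2] for p in b]);C=P.mean(0)
L=[P[(i+1)%4]-P[i] for i in range(2)];l=max(L,key=np.linalg.norm);l=l if l[1]>0 else -l
print(C,[np.linalg.norm(v) for v in L]);u=l/np.linalg.norm(l);psi=np.arctan2(u[1],u[0]);print('axis deg',np.degrees(psi))
yaw=psi-np.pi/2
g=C+.006*u;print(g)
gripper_to(.065)
r.move_to([g[0],g[1],.13],down(yaw)); r.hold(.1)
print(r.move_l([g[0],g[1],.0455],vel=.08,guard=6),T.current_ee_pos(),T.current_wrist_force())
gripper_to(0,f_grip=35)
print(T.current_opening(),T.current_finger_force(),T.current_ee_pos(),T.current_wrist_force())
r.move_l([g[0],g[1],.20],vel=.12)
print(T.current_opening(),T.current_wrist_force(),T.current_torque(),T.current_t())
snap('wrist','w7.png');snap('side')
for cc in('side','wrist'):print([(np.round(d['at'],4).tolist(),round(d['score'],2)) for d in models.mark_of('chisel_grip',cc)])
```

```text
((281.0, 201.0), (74.0, 18.0), 90.0)
[0.46732321 0.03222547] [np.float64(0.022222761326150437), np.float64(0.09810624054150976)]
axis deg 82.14841079252749
[0.46814285 0.03816922]
False [0.46857754 0.03815451 0.04589112] [ 0.79148215  0.36445244 -0.45721047]
0.02564808352939224 34.923062324523926 [0.46813912 0.03815724 0.04554405] [-0.64494989 -0.18018973  0.28752773]
0.025609099701450706 [-0.43504119  0.39743018 -0.92387317] [-0.08685372  0.03153889 -0.03154886] 25.9
[([0.4633, 0.0313, 0.1787], 0.65), ([0.5003, -0.3717, 0.0799], 0.25)]
[([0.4664, 0.0272, 0.1765], 0.82)]
```

View pics/w7.png

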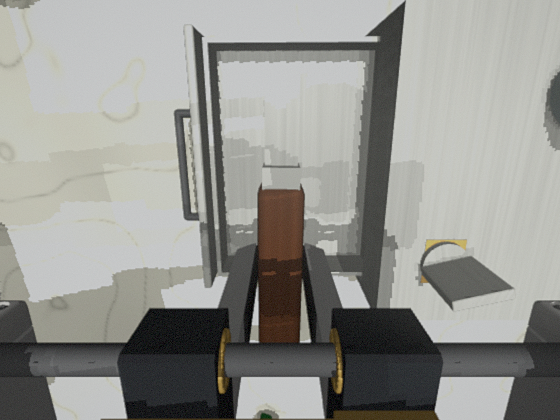

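Chisel is held level with the drawer empty beneath it. Now the tray.

Run:
```python
from h import *
q=down(np.radians(90))
e=T.current_ee_pos();r.move_l([e[0]-.02,e[1]+.02,.24],vel=.25)
r.move_to([.503,.368,.18],q);r.hold(.2)
snap('wrist');snap('side')
for c in('wrist','side'):
  for n in('tray_floor','chisel_grip'):print(c,n,[(np.round(d['at'],4).tolist(),round(d['score'],2)) for d in models.mark_of(n,c)])
print(T.current_wrist_force(),T.current_t(),T.current_opening())
cv2.imwrite('pics/w8.png',vision.snapshot('wrist')[:,:,::-1])
```

```text
wrist tray_floor []
wrist chisel_grip [([0.5073, 0.3637, 0.1557], 0.84)]
side tray_floor [([0.4812, 0.3675, 0.0035], 0.91)]
side chisel_grip [([0.507, 0.3661, 0.1608], 0.84)]
[-0.06878925 -0.34437941 -0.93261107] 28.1667 0.025608363574868252
```

View pics/w8.png

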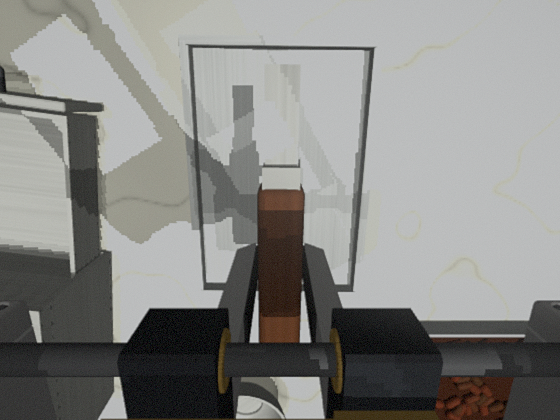

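The chisel is aligned with the tray, which spans columns 190-370 and rows 45-290. Lowering it gently.

Run:
```python
from h import *
r.move_l([.503,.368,.055],vel=.12)
print(r.move_l([.503,.368,.0345],vel=.02,guard=3),T.current_ee_pos(),T.current_wrist_force(),T.current_opening())
gripper_to(.045)
print(T.current_ee_pos(),T.current_wrist_force())
r.move_l([.503,.368,.12],vel=.12)
r.move_to([.35,.33,.30],down(np.radians(90)))
im=snap('top');im2=snap('side')
for c in('top','side'):
  for n in('chisel_grip','tray_floor','square_key_bow','round_key_bow','tee_key_bow','bottle_mid','jar_mid','pod_center','ladle_cup'):print(c,n,[(np.round(d['at'],3).tolist(),round(d['score'],2)) for d in models.mark_of(n,c)][:2])
cv2.imwrite('pics/f.png',np.vstack([cv2.resize(im[60:300,60:460],(800,480))])[:,:,::-1])
print(T.current_t())
```

```text
True [0.50284516 0.36790586 0.03659592] [-0.71476144  0.49668161  4.82821183] 0.02515197120437893
[0.50197242 0.36743402 0.03556479] [ 0.17003101  0.39915927 -0.8433391 ]
top chisel_grip [([0.506, 0.37, 0.011], 0.83), ([0.654, 0.044, 0.111], 0.3)]
top tray_floor [([0.483, 0.371, 0.005], 0.93)]
top square_key_bow [([0.598, -0.014, 0.147], 0.62), ([0.401, -0.28, 0.064], 0.54)]
top round_key_bow [([0.499, -0.373, 0.084], 0.66)]
top tee_key_bow []
top bottle_mid [([0.647, -0.368, 0.098], 0.96)]
top jar_mid [([0.692, 0.106, 0.157], 0.95)]
top pod_center [([0.252, -0.283, 0.036], 0.82), ([0.507, 0.367, 0.004], 0.58)]
top ladle_cup [([0.246, 0.302, 0.017], 0.8), ([0.482, 0.371, 0.004], 0.49)]
side chisel_grip [([0.509, 0.367, 0.017], 0.6)]
side tray_floor [([0.484, 0.371, 0.004], 0.85)]
side square_key_bow [([0.402, -0.282, 0.065], 0.76), ([0.652, 0.047, 0.116], 0.59)]
side round_key_bow [([0.499, -0.371, 0.081], 0.76)]
side tee_key_bow [([0.558, -0.369, 0.077], 0.71)]
side bottle_mid [([0.643, -0.366, 0.1], 0.89)]
side jar_mid [([0.696, 0.11, 0.155], 0.67)]
side pod_center [([0.253, -0.284, 0.039], 0.56)]
side ladle_cup [([0.252, 0.294, 0.017], 0.76)]
33.575
```

View pics/f.png

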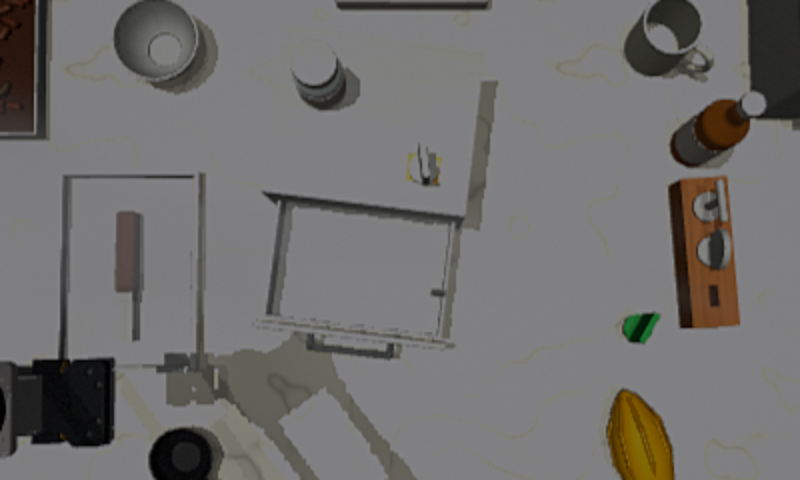

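The chisel lies flat in the tray at (128,275), the drawer is open and empty, the key is in the lock at (425,165), and nothing else has moved.

```bash
python3 -c "
from h import *
r.hold(.3);print(r.sign_off())"
```

```text
the job is handed in; nothing more can be done
None
```

The job is done and handed in after about 34 s of robot time: the square key unlocked the drawer and is still in the lock, the chisel lies flat in the baking tray, and the final camera check showed the other keys, bottle, jar, pod and ladle where they were.

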